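# Slide the flat divider to overhang the drawer unit

### The job

Push the wide white divider flat along the top of the oak drawer unit, towards the open drawer, until it sticks out 30 mm (a third of its width) past the unit's front top edge with its long side parallel to that edge, so that somebody can take it from below. Only push it: never lift it, tip it or let it fall off. Leave it lying still, and leave the narrow divider, the drawer and everything else where they are.

Things in the scene. Friction and masses are not known exactly. Their poses are not given: they have to be found in the camera images.
- divider: the wide divider: loose flat white plastic plate, 90 mm along its own x, 130 mm along its own y, 6 mm thick, about 90 g, lying flat on the unit's top. Origin at the centre of its underside; z up. It starts turned up to 0.35 rad from the unit's axes, wholly on the top. It slides with ordinary friction and stays where it is left.
- strip: the narrow divider: same plastic, 40 mm along x, 130 mm along y, 6 mm thick, lies loose on the unit's top on the other side (left or right changes). Origin at the centre of its underside. Not to be moved.
- unit: oak drawer unit fixed to the worktop, 280 mm along its x, 640 mm along y, 110 mm high; origin at the centre of its underside. Its flat top is at height 110 mm; its front, towards the robot, faces its own -x. Turned up to 0.15 rad on the worktop.
- edge (a point): middle of the unit's front top edge (140 mm towards the unit's -x from its centre, 110 mm high); axes as the unit's: -x points out over the open drawer, y runs along the edge.
- drawer (a joint): the drawer on its runners, standing open under the front edge: 0 as it stands at the start, grows as it closes (0.15 m at most). Its front board stands 110 to 130 mm in front of the unit and its rim is 98 mm above the worktop; the drawer and all that lies in it stay below the level of the unit's top. To stay as it is.
- pump_jar: glass jar with a steel press-button pump lid, 64 mm across, 106 mm high, standing at the left or right end of the unit's top; origin at the centre of its underside.
- bowl: small terracotta-coloured ceramic bowl, 80 mm across the rim, 42 mm high, standing at the other end of the unit's top; origin at the centre of its underside.
- grater: flat stainless cinnamon grater, about 160 mm long along its y, 36 mm wide, in the drawer; origin on its underside near the middle.
- scoop: bamboo scoop, about 150 mm long along its y, 40 mm wide, in the drawer; origin on its underside near the middle.
- stopper: grey silicone lid stopper, 60 mm across, 30 mm high with its knob, in the drawer; origin at the centre of its underside.
- spice_jar: small amber jar, 44 mm across, 60 mm high, in the drawer; origin at the centre of its underside.
Things that resemble listed ones, but are neither listed nor needed, are in the scene too. What is meant by the divider is not turquoise, and is the smaller of those in its own colour.

How it is judged:
At the end, for the whole second after the job is handed in: The wide divider lies flat and still on the unit's top, its front edge 22 to 38 mm (at its middle) past the unit's front top edge, its long side parallel to that edge within 0.12 rad (7 degrees); the drawer has closed less than 10 mm and every other object is within 12 mm of where it began (x of divider in the frame of edge between 0.007 and 0.023 m and angle between the x axis of divider and the x axis of unit, either way round below 0.12 rad and angle between divider's own z axis and vertical below 0.03 rad and height (world z) of divider between 0.107 and 0.113 m and linear speed of divider below 0.01 m/s and value of joint drawer below 0.01 m and distance of each of strip, pump_jar, bowl, grater, scoop, stopper, spice_jar from where it was at the start of the episode below 0.012 m); the robot touches nothing.
It fails at once if the wide divider was lifted more than 10 mm off the top (height (world z) of divider above 0.12 m).
It fails at once if the wide divider tipped up or fell off (angle between divider's own z axis and vertical above 0.2 rad or height (world z) of divider below 0.1 m).
It fails at once if the drawer was pushed shut by more than 10 mm (value of joint drawer above 0.01 m).
It fails at once if another object was moved more than 12 mm (distance of any of strip, pump_jar, bowl, grater, scoop, stopper, spice_jar from where it was at the start of the episode above 0.012 m).
It also fails if it takes over 42 s, if anything falls off the work surface, if the arm or the gripper's body presses on something with over 40 N, if the wrist force passes 120 N, or if a joint passes its speed limit or range.

### The arm

A 7-joint arm with a two-finger parallel gripper is mounted at the origin on the work surface. World frame = base frame: x ahead of the robot, y to its left, z up, the work surface at z = 0. Lengths are in m, angles in rad, forces in N, time in s.
With the tool pointing down it reaches from about 0.4 to 0.925 m from the base axis. Payload 4.1 kg.
Tool frame: the origin (TCP) lies on the front face of the gripper's body, between the roots of the fingers; the fingertips stand 73 mm ahead of it and the grasp point (between the pads) lies 54 mm ahead of it (r.grip_point_offset is the z of the grasp point in the tool frame, in m); z points along the fingers, y is the line along which they close (so a half turn about z gives the same grasp; the last joint's range is limited). The gripper opens to 85 mm and grips with 20 to 120 N. Pads are 22 mm wide; open, the fingers measure 114 mm over their backs; the gripper's body (76 mm by 85 mm) begins 54 mm behind the grasp point. The pads swing forward as they close: fully open they stand 13 mm farther back than shut.
Start: joints at [1.085, 0.398, 0.045, 1.537, -0.019, 1.207, -0.051], TCP at [0.245, -0.602, 0.304] pointing down, gripper open.
Joint ranges: [-2.82, 2.82], [-0.49, 2.23], [-1.37, 1.46], [0, 2.46], [-1.36, 4.5], [0.23, 2], [-2.94, 2.94]. Speed limits (rad/s): [2.57, 2.57, 3.14, 3.14, 3.14, 3.14, 3.14].

### API

Orientations are given as a unit quaternion [x, y, z, w].
In Python, from plant import monitor, cams, r gives the robot as it stands.
- The arm moves only by the tool move_arm, never from a script. Its argument "series" is text: rows parted by semicolons, each of 7 numbers parted by spaces: the opening, from 0 (shut) to 1 (fully open), then the shift along the tool's x, y, z in cm, then the turn, a rotation vector about the tool's x, y, z in rad. A call has 1 to 8 rows; each row shifts and turns the commanded pose from where the row before left it, along the tool's axes as they then stand; what a row does not reach is not made up. A row lasts 1/12 s, in which the tool goes at most 41.7 mm and 7.16 degrees, less where a joint would pass 70% of its speed; a pose out of reach is approached as far as the arm can. A call with a gripper value outside its range is refused whole. The fingers move at their own pace and stop on an object; the grip force is fixed at half the most. Time passes only in rows, so rows that do not move let the fingers close. It gives the time, the measured TCP pose, the force, the opening and the grip force at its end, in the units of the state.
- monitor.get_state(): the state, without advancing time (a new reading comes with each control period).
- cams.snapshot(name): name is "scene" or "top" or "wrist"; returns the picture (384x512x3 uint8, red, green, blue); there is no depth.
- cams.calibration(name): a dict with "fx", "fy", "cx", "cy" (pixels), "k1" (the pictures are not rectified: a ray, as slopes to the right and down, at radius r is drawn at 1 + k1 r^2 times it, then the intrinsics apply), "R" (3x3) and "t" (3): a world point X has camera coordinates R X + t. Camera axes: x right, y down, z forward; pixel columns grow to the right and rows downward; lengths in m; the calibration is good to about 2 mm. A picture is of the moment at which its call begins: read the wrist's pose just before it. calibration takes no time and is no camera call; for the wrist camera it gives the pose at the moment of the call.
- r.job_done(): hands the job in; it is judged then, once.
The state is a dict: "time_s": time; "joint_pos": joint angles; "dq": joint speeds; "tau": joint torques, N m; "eef_pos": TCP position; "tcp_rot": TCP orientation; "ft_force": force on the tool from outside, world axes, zero at the start; "ft_torque": the same for the moment, N m; "opening": opening from 0.0 (shut) to 1.0 (fully open); "grip_force": force on a finger pad.
Only numpy, scipy, OpenCV 4.12 (cv2) and the standard library are available. Lean on these libraries where they do the work, as an engineer would, in place of code of your own. Each camera call takes 0.05 s, during which the arm holds its last target. There are 200 camera calls.

## Working session

There is one attempt and no reset: what is moved stays moved. The work goes in short steps, Python scripts to look and compute and a tool call to move; the robot and the scene stay as the last step left them, time stands still between calls to the robot, and variables do not carry over. Pictures are saved under pics/ and viewed, at most 10 in all, crops included, and the job is handed in when it is done.

Besides the shell and the picture viewer there is one more tool, called after "Emit:" as a command line: name --argument value ..., lists and objects as JSON in quotes. move_arm: Moves the arm, as the interface text tells. Its arguments: {"type":"object","properties":{"series":{"type":"string"}},"required":["series"]}

```bash
mkdir -p pics; ls; python3 - <<'E'
from plant import monitor,cams,r
import cv2
for n in ("top","scene"):
    im=cams.snapshot(n); cv2.imwrite(f"pics/{n}0.png",cv2.cvtColor(im,cv2.COLOR_RGB2BGR))
    print(n,cams.calibration(n))
print(monitor.get_state())
E
```

```text
pics
top {'fx': 404.6543043677765, 'fy': 404.6543043677765, 'cx': 257.2784618495985, 'cy': 189.282339554303, 'k1': -0.07928450109156245, 'R': array([[ 0.01933559, -0.99980033, -0.00504429],
       [-0.98400375, -0.01813595, -0.17722222],
       [ 0.17709535,  0.0083903 , -0.98415793]]), 't': array([0.06210145, 0.52508655, 1.09817477])}
scene {'fx': 410.98312992165563, 'fy': 410.98312992165563, 'cx': 260.48272711524174, 'cy': 196.89387818099334, 'k1': 0.004753267901816484, 'R': array([[-5.70744825e-01,  8.21127414e-01,  3.38533758e-04],
       [ 5.15741218e-01,  3.58799381e-01, -7.77993573e-01],
       [-6.38953317e-01, -4.43861210e-01, -6.28272143e-01]]), 't': array([ 0.21497838, -0.23458913,  1.63051048])}
{'time_s': 0.1, 'joint_pos': array([ 1.08496698,  0.39911206,  0.04501263,  1.53774261, -0.01872625,
        1.20690114, -0.0506953 ]), 'dq': array([-4.28831923e-05, -5.39839842e-04, -1.45487346e-04, -4.05551669e-03,
        1.21126121e-03, -2.92081484e-04,  8.49959721e-05]), 'tau': array([ 4.04821782e-03, -4.76262438e+01,  1.37082350e+00, -2.54951549e+01,
        1.21433896e-02,  4.98928246e-03, -1.75408360e-06]), 'eef_pos': array([ 0.24509995, -0.60154509,  0.30297568]), 'tcp_rot': array([ 9.81340811e-01,  1.92274425e-01, -2.09905337e-04, -8.45264902e-04]), 'ft_force': array([ 0.51259065, -0.71378614,  0.46930208]), 'ft_torque': array([-0.05302584,  0.0611052 , -0.00770271]), 'grip_force': 0.0, 'opening': 0.9985509453853686}
```

View pics/top0.png

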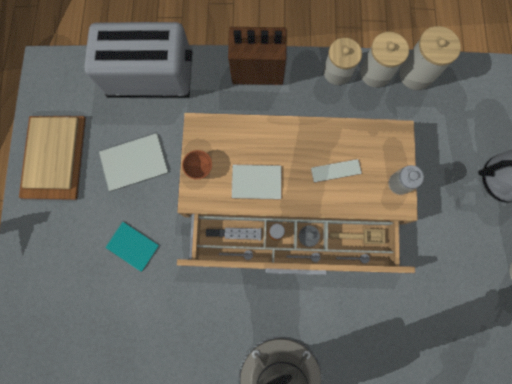

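View pics/scene0.png

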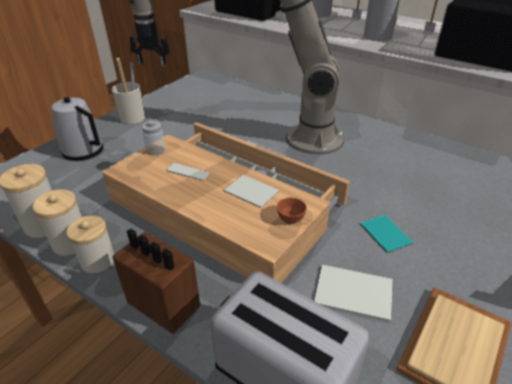

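The top view shows the divider at about (257,182), the strip at (336,171), the bowl at (198,164), the jar at (407,180) and the front edge near row 215–220. The white board at (134,162) is off the unit and larger, so it is a decoy. Next I measure.

```bash
cat > h.py <<'E'
import numpy as np, cv2
from plant import monitor,cams,r
def ray(n,px,z,c=None):
    c=c or cams.calibration(n); px=np.asarray(px,float).reshape(-1,1,2)
    K=np.array([[c['fx'],0,c['cx']],[0,c['fy'],c['cy']],[0,0,1]])
    u=cv2.undistortPoints(px,K,np.array([c['k1'],0,0,0,0.]))[:,0]
    d=np.c_[u,np.ones(len(u))]@c['R']; o=-c['R'].T@c['t']
    return (o+d*((z-o[2])/d[:,2])[:,None])[:,:2]
def plate(n,box,im,z=.116):
    """white plate in box -> centre, sizes, long-side direction angle"""
    x0,y0,x1,y1=box; s=im[y0:y1,x0:x1]
    hsv=cv2.cvtColor(s,cv2.COLOR_RGB2HSV)
    m=((hsv[...,1]<50)&(hsv[...,2]>120)).astype(np.uint8)
    cs,_=cv2.findContours(m,cv2.RETR_EXTERNAL,cv2.CHAIN_APPROX_NONE)
    c=max(cs,key=cv2.contourArea)
    P=ray(n,c[:,0]+[x0,y0],z)
    b=cv2.boxPoints(cv2.minAreaRect((P*1000).astype(np.float32)))/1000
    e=[b[1]-b[0],b[2]-b[1]]; e.sort(key=np.linalg.norm); l=e[1]*np.sign(e[1][1])
    return b.mean(0),[np.linalg.norm(v) for v in e],np.arctan2(-l[0],l[1]),cv2.contourArea(c)
E
python3 - <<'E'
from h import *
np.set_printoptions(precision=4,suppress=True)
im=cv2.cvtColor(cv2.imread('pics/top0.png'),cv2.COLOR_BGR2RGB)
print('div',plate('top',(222,155,292,207),im)); print('strip',plate('top',(305,152,368,188),im))
sc=cv2.cvtColor(cv2.imread('pics/scene0.png'),cv2.COLOR_BGR2RGB)
print('div scene',plate('scene',(215,165,285,212),sc,))
# edges: strongest gradient along columns/rows (value channel and R-B)
g=cv2.GaussianBlur(im,(3,3),0).astype(float); f=g.sum(2)
def fit(pts): 
    P=ray('top',pts,.11)
    for _ in range(4):
        vx,vy,x,y=cv2.fitLine(P.astype(np.float32),cv2.DIST_HUBER,0,.01,.001)[:,0]
        d=np.abs((P[:,0]-x)*vy-(P[:,1]-y)*vx); P=P[d<max(.002,2*np.median(d))]
    return np.array([x,y]),np.array([vx,vy])*np.sign(vy),len(P),d.mean()
def sub(s,o):
    i=np.argmax(np.abs(s)); 
    if 0<i<len(s)-1:
        a,b,c=np.abs(s[i-1:i+2]); return o+i+.5*(a-c)/(a-2*b+c+1e-9)
    return o+i
dy=cv2.Sobel(f,cv2.CV_64F,0,1); dx=cv2.Sobel(f,cv2.CV_64F,1,0)
for nm,a,b in(('front',207,224),('back',108,128)):
    q=fit([(x,sub(dy[a:b,x],a)) for x in range(200,395,2)])
    print(nm,q,'ang',np.arctan2(-q[1][0],q[1][1]))
for nm,a,b in(('left',172,192),('right',408,422)):
    print(nm,fit([(sub(dx[y,a:b],a),y) for y in range(125,205,2)]))
cv2.imwrite('pics/c.png',cv2.resize(cv2.cvtColor(im,cv2.COLOR_RGB2BGR)[100:240,170:425],None,fx=3,fy=3,interpolation=cv2.INTER_CUBIC))
E
```

```text
div (array([0.5328, 0.074 ], dtype=float32), [np.float32(0.089765996), np.float32(0.13120486)], np.float32(0.018057747), 1563.5)
strip (array([ 0.5674, -0.1385], dtype=float32), [np.float32(0.041108742), np.float32(0.13190539)], np.float32(0.20073117), 663.5)
div scene (array([0.5366, 0.0782], dtype=float32), [np.float32(0.09342316), np.float32(0.13286291)], np.float32(0.00072765787), 868.5)
front (array([0.443 , 0.0036], dtype=float32), array([0.0158, 0.9999], dtype=float32), 91, np.float64(0.00033404280219439316)) ang -0.015780287
back (array([ 0.7214, -0.0348], dtype=float32), array([0.0146, 0.9999], dtype=float32), 98, np.float64(0.0004536994412591305)) ang -0.0145572
left (array([0.6046, 0.2813], dtype=float32), array([-0.9999,  0.0149], dtype=float32), 27, np.float64(0.0003175861799709288))
right (array([ 0.6073, -0.3584], dtype=float32), array([-0.9999,  0.0117], dtype=float32), 29, np.float64(0.000313037998124667))
```

View pics/c.png

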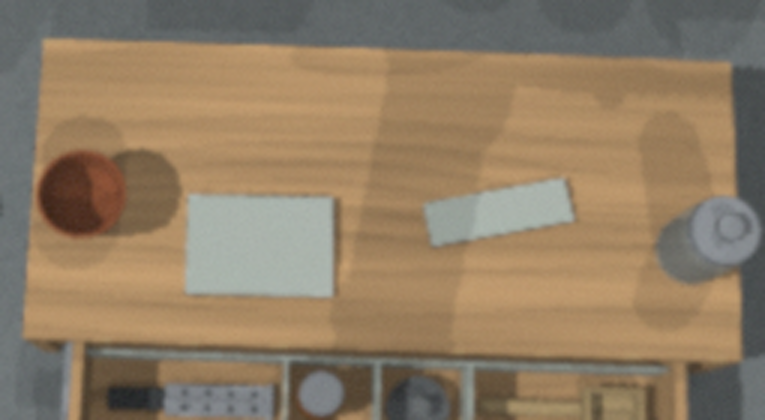

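The unit checks out at 0.279 × 0.640 m, turned −0.015 rad. The divider measures 90 × 131 mm at (0.533, 0.074), turned +0.018 rad, and must travel about 74 mm. I'll go behind it with the fingers open so that two contacts square it to the edge.

Emit:
move_arm --series "1 0 0 0 0 0 0.1005;1 0 0 0 0 0 0.1005;1 0 0 0 0 0 0.1005;1 0 0 0 0 0 0.1005;1 1.8 -3.5 0 0 0 0;1 1.8 -3.5 0 0 0 0;1 1.8 -3.5 0 0 0 0;1 1.8 -3.5 0 0 0 0"

```text
time_s: 0.77
eef_pos: [0.3197, -0.4613, 0.3033]
tcp_rot: [1.0, -0.008, -0.0, -0.0]
ft_force: [1.0, 0.0, 0.6]
opening: 1.0
grip_force: 0.0
```

Emit:
move_arm --series "1 1.8 -3.5 0 0 0 0;1 1.8 -3.5 0 0 0 0;1 1.8 -3.5 0 0 0 0;1 1.8 -3.5 0 0 0 0;1 1.8 -3.5 0 0 0 0;1 1.8 -3.5 0 0 0 0;1 1.8 -3.5 0 0 0 0;1 1.8 -3.5 0 0 0 0"

```text
time_s: 1.43
eef_pos: [0.4678, -0.1835, 0.3037]
tcp_rot: [1.0, -0.008, -0.0, 0.0]
ft_force: [0.7, -0.1, 0.0]
opening: 1.0
grip_force: 0.0
```

Emit:
move_arm --series "1 1.9 -3.7 0 0 0 0;1 1.9 -3.7 0 0 0 0;1 1.9 -3.7 0 0 0 0;1 1.9 -3.7 0 0 0 0;1 1.9 -3.7 0 0 0 0;1 1.9 -3.7 0 0 0 0;1 1.9 -3.7 0 0 0 0;1 0 0 0 0 0 0"

```text
time_s: 2.1
eef_pos: [0.606, 0.0825, 0.3034]
tcp_rot: [1.0, -0.001, 0.001, -0.004]
ft_force: [-0.4, 1.2, 0.7]
opening: 0.999
grip_force: 0.0
```

```bash
python3 - <<'E'
from h import *
im=cams.snapshot('wrist'); cv2.imwrite("pics/w1.png",cv2.cvtColor(im,cv2.COLOR_RGB2BGR))
s=monitor.get_state();print(s['eef_pos'],s['tcp_rot'])
E
```

```text
[0.60486503 0.07784296 0.30313459] [ 9.99993551e-01 -3.09780928e-03 -3.87916760e-04 -1.77516573e-03]
```

View pics/w1.png

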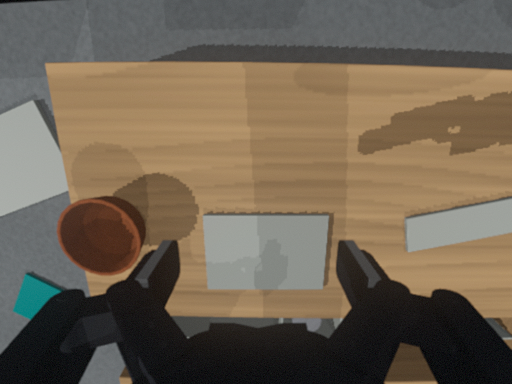

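The wrist view confirms the plate between the fingers at (205–328, 213–290), with the tips about 130 mm above it and behind its back edge. Bowl and strip are well clear, so I descend.

Emit:
move_arm --series "1 0 0 3 0 0 0;1 0 0 3 0 0 0;1 0 0 3 0 0 0;1 0 0 2 0 0 0;1 0 0 0 0 0 0;1 0 0 0 0 0 0"

```text
time_s: 2.65
eef_pos: [0.6036, 0.0702, 0.1929]
tcp_rot: [1.0, -0.008, -0.001, 0.001]
ft_force: [0.1, 0.4, 0.7]
opening: 1.001
grip_force: 0.0
```

```bash
python3 - <<'E'
from h import *
im=cams.snapshot('wrist'); cv2.imwrite("pics/w2.png",cv2.cvtColor(im,cv2.COLOR_RGB2BGR))
s=monitor.get_state();print(s['eef_pos'],s['tcp_rot'],s['ft_force'])
E
```

```text
[0.60476778 0.07078979 0.19457391] [ 9.99967114e-01 -8.10095320e-03  3.11638886e-04  2.19444924e-04] [0.62372019 0.4311447  1.27318776]
```

View pics/w2.png

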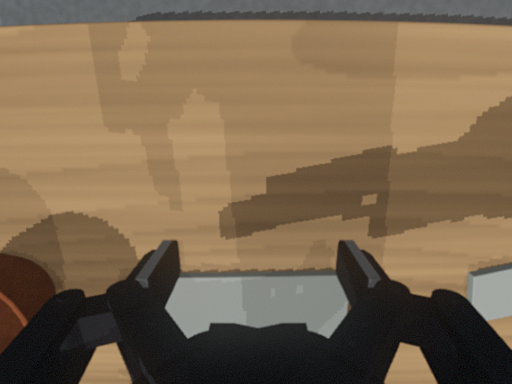

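The tips (row 240) are clearly behind the plate's back edge (row 272). Now I lower in small steps, watching the force.

Emit:
move_arm --series "1 0 0 0.5 0 0 0;1 0 0 0.3 0 0 0;1 0 0 0 0 0 0;1 0 0 0 0 0 0"

```text
time_s: 3.03
eef_pos: [0.6047, 0.0716, 0.1865]
tcp_rot: [1.0, -0.008, 0.001, 0.0]
ft_force: [-1.1, 0.0, -0.1]
opening: 1.0
grip_force: 0.0
```

Emit:
move_arm --series "1 0 0 0.3 0 0 0;1 0 0 0.3 0 0 0;1 0 0 0 0 0 0;1 0 0 0 0 0 0"

```text
time_s: 3.37
eef_pos: [0.6043, 0.0717, 0.1796]
tcp_rot: [1.0, -0.008, -0.0, 0.0]
ft_force: [0.6, -0.0, 0.4]
opening: 1.002
grip_force: 0.0
```

Emit:
move_arm --series "1 0 0 0.2 0 0 0;1 0 0 0.2 0 0 0;1 0 0 0.1 0 0 0;1 0 0 0 0 0 0;1 0 0 0 0 0 0"

```text
time_s: 3.78
eef_pos: [0.6044, 0.0716, 0.1747]
tcp_rot: [1.0, -0.008, -0.0, 0.0]
ft_force: [0.1, -0.7, -0.4]
opening: 0.995
grip_force: 0.0
```

Emit:
move_arm --series "1 0 0 0.1 0 0 0;1 0 0 0.1 0 0 0;1 0 0 0 0 0 0;1 0 0 0 0 0 0"

```text
time_s: 4.12
eef_pos: [0.6044, 0.0716, 0.1728]
tcp_rot: [1.0, -0.008, -0.0, 0.0]
ft_force: [0.5, -0.1, 0.2]
opening: 0.996
grip_force: 0.0
```

Emit:
move_arm --series "1 0 0 0.1 0 0 0;1 0 0 0 0 0 0;1 0 0 0 0 0 0"

```text
time_s: 4.37
eef_pos: [0.6044, 0.0716, 0.1718]
tcp_rot: [1.0, -0.008, -0.0, 0.0]
ft_force: [-0.0, 0.2, -0.1]
opening: 1.001
grip_force: 0.0
```

Tips are about 2 mm over the top, with no contact. I push gently, stopping short to check.

Emit:
move_arm --series "1 -0.5 0 0 0 0 0;1 -0.5 0 0 0 0 0;1 -0.5 0 0 0 0 0;1 -0.5 0 0 0 0 0;1 -0.5 0 0 0 0 0;1 -0.5 0 0 0 0 0;1 -0.5 0 0 0 0 0;1 0 0 0 0 0 0"

```text
time_s: 5.03
eef_pos: [0.5683, 0.0722, 0.1719]
tcp_rot: [1.0, -0.007, -0.0, 0.0]
ft_force: [-0.0, 1.4, 0.1]
opening: 1.0
grip_force: 0.0
```

```bash
python3 - <<'E'
from h import *
a=cams.snapshot('top');b=cams.snapshot('wrist'); cv2.imwrite("pics/m3.png",cv2.cvtColor(np.hstack([a[100:290,150:420],b[190:380,120:390]]),cv2.COLOR_RGB2BGR))
s=monitor.get_state();print(s['eef_pos'],s['ft_force'])
E
```

```text
[0.56928448 0.0721821  0.17199266] [ 0.71362045 -0.24376983 -0.60337524]
```

View pics/m3.png

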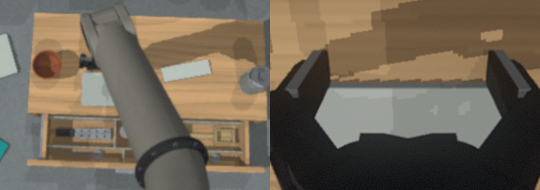

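The arm covers most of the top view. The wrist view shows the plate's back edge straight between the fingers at about row 275, so I measure it from there.

```bash
cat >> h.py <<'E'
def backedge():
    c=cams.calibration('wrist'); s=monitor.get_state()
    im=cams.snapshot('wrist'); g=cv2.cvtColor(cv2.GaussianBlur(im,(3,3),0),cv2.COLOR_RGB2HSV)
    pts=[]
    for x in range(200,320,3):
        w=np.where((g[225:330,x,1]<50)&(g[225:330,x,2]>110))[0]
        if len(w): pts.append((x,225+w[0]))
    P=ray('wrist',pts,.116,c); vx,vy,x,y=cv2.fitLine(P.astype(np.float32),cv2.DIST_HUBER,0,.01,.001)[:,0]
    sg=np.sign(vy); print('edge at',x,y,'ang',np.arctan2(-vx*sg,vy*sg),len(pts),'tcp',s['eef_pos'],'F',s['ft_force'])
    return x,y
E
python3 - <<'E'
from h import *
backedge()
E
```

```text
edge at 0.55598027 0.06987785 ang -0.03061433 40 tcp [0.56928448 0.0721821  0.17199266] F [ 0.71362045 -0.24376983 -0.60337524]
```

The plate is being pushed and is nearly square. About 53 mm remain, so I push 45 mm and check.

Emit:
move_arm --series "1 -0.5 0 0 0 0 0;1 -0.5 0 0 0 0 0;1 -0.5 0 0 0 0 0;1 -0.5 0 0 0 0 0;1 -0.5 0 0 0 0 0;1 -0.5 0 0 0 0 0;1 -0.5 0 0 0 0 0;1 -0.5 0 0 0 0 0"

```text
time_s: 5.85
eef_pos: [0.529, 0.0728, 0.172]
tcp_rot: [1.0, -0.008, 0.0, 0.0]
ft_force: [1.1, -0.2, 0.9]
opening: 1.002
grip_force: 0.5
```

Emit:
move_arm --series "1 -0.3 0 0 0 0 0;1 -0.2 0 0 0 0 0;1 0 0 0 0 0 0;1 0 0 0 0 0 0"

```text
time_s: 6.18
eef_pos: [0.5241, 0.0728, 0.1717]
tcp_rot: [1.0, -0.008, -0.0, 0.0]
ft_force: [0.1, 0.1, 0.2]
opening: 1.001
grip_force: 0.0
```

```bash
python3 - <<'E'
from h import *
backedge()
im=cams.snapshot('top'); cv2.imwrite("pics/t4.png",cv2.cvtColor(cv2.resize(im[130:250,160:360],None,fx=3,fy=3),cv2.COLOR_RGB2BGR))
E
```

```text
edge at 0.5118398 0.07213 ang -0.0153818885 40 tcp [0.52411515 0.07277633 0.1716919 ] F [0.05145792 0.14331781 0.20789847]
```

View pics/t4.png

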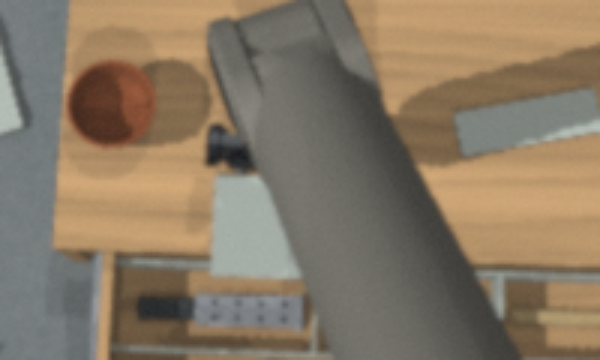

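The plate is now parallel to the edge (−0.015 against −0.015 rad). Its front-left part shows in the top view down to row 222, so I cross-check the overhang there.

```bash
python3 - <<'E'
from h import *
im=cams.snapshot('top'); g=cv2.cvtColor(im,cv2.COLOR_RGB2HSV)
pts=[];pb=[]
for x in range(234,250,2):
    w=[y for y in range(185,232) if g[y,x,1]<50 and g[y,x,2]>110]
    pts.append((x,w[-1]+.5)); pb.append((x,w[0]-.5))
F=ray('top',pts,.114); B=ray('top',pb,.116)
e=.4437+.0152*(F[:,1]-.074)
print(np.median(e-F[:,0]),np.median(F[:,0]),np.median(B[:,0]),F[:,1].mean(),[p[1] for p in pts])
E
```

```text
0.045484713979648955 0.39879052836993223 0.5154327284496882 0.11184674346080031 [231.5, 231.5, 231.5, 231.5, 231.5, 231.5, 231.5, 231.5]
```

```bash
python3 - <<'E'
from h import *
im=cams.snapshot('top'); g=cv2.cvtColor(im,cv2.COLOR_RGB2HSV)
print([tuple(int(v) for v in g[y,240,1:]) for y in range(184,228)])
F=ray('top',[(240,219),(240,220),(240,221),(240,222),(240,223)],.115); print(F)
E
```

```text
[(33, 47), (18, 56), (7, 72), (16, 96), (16, 127), (11, 163), (12, 171), (15, 174), (12, 173), (15, 173), (13, 173), (13, 173), (16, 173), (13, 172), (13, 173), (12, 173), (13, 173), (13, 173), (13, 172), (12, 175), (13, 173), (12, 173), (12, 171), (10, 173), (15, 175), (12, 173), (10, 172), (13, 173), (12, 173), (13, 173), (12, 175), (15, 175), (13, 174), (13, 174), (13, 173), (12, 175), (12, 171), (14, 165), (46, 161), (90, 165), (107, 162), (107, 160), (105, 155), (86, 134)]
[[0.43145207 0.11527531]
 [0.42881742 0.11520572]
 [0.42618484 0.11513624]
 [0.42355434 0.11506685]
 [0.42092589 0.11499756]]
```

Current overhang is about 21 mm (front edge 0.4236 against unit edge 0.4443). I push another 9 mm, back off, and lift.

Emit:
move_arm --series "1 -0.3 0 0 0 0 0;1 -0.3 0 0 0 0 0;1 -0.2 0 0 0 0 0;1 -0.1 0 0 0 0 0;1 0 0 0 0 0 0;1 0 0 0 0 0 0"

```text
time_s: 6.88
eef_pos: [0.5153, 0.073, 0.1719]
tcp_rot: [1.0, -0.008, -0.0, 0.0]
ft_force: [0.1, 0.0, 0.2]
opening: 1.001
grip_force: 0.0
```

Emit:
move_arm --series "1 1 0 0 0 0 0;1 1.5 0 0 0 0 0;1 0 0 -3 0 0 0;1 0 0 -4 0 0 0;1 0 0 -4 0 0 0;1 0 4 0 0 0 0;1 0 4 0 0 0 0;1 0 4 0 0 0 0"

```text
time_s: 7.55
eef_pos: [0.5398, -0.0484, 0.2833]
tcp_rot: [1.0, -0.006, 0.002, 0.0]
ft_force: [-0.7, -0.7, -1.0]
opening: 0.996
grip_force: 0.0
```

Emit:
move_arm --series "1 0 4 -1 0 0 0;1 0 4 -1 0 0 0;1 0 4 -1 0 0 0;1 0 4 0 0 0 0;1 0 4 0 0 0 0;1 -3 2 0 0 0 0;1 -3 2 0 0 0 0;1 0 0 0 0 0 0"

```text
time_s: 8.22
eef_pos: [0.4689, -0.2936, 0.3116]
tcp_rot: [1.0, -0.014, -0.003, 0.002]
ft_force: [-0.9, -0.3, -0.0]
opening: 0.999
grip_force: 0.0
```

```bash
python3 - <<'E'
from h import *
im=cams.snapshot('top'); cv2.imwrite("pics/t5.png",cv2.cvtColor(cv2.resize(im[100:280,170:425],None,fx=3,fy=3),cv2.COLOR_RGB2BGR))
g=cv2.cvtColor(im,cv2.COLOR_RGB2HSV)
pts=[];pb=[]
for x in range(236,278,2):
    y=205
    while g[y,x,1]<46 and g[y,x,2]>120: y+=1
    b=205
    while g[b,x,1]<46 and g[b,x,2]>120: b-=1
    pts.append((x,y-.5)); pb.append((x,b+.5))
for p in (pts,pb):
    P=ray('top',p,.115); q=cv2.fitLine(P.astype(np.float32),cv2.DIST_HUBER,0,.01,.001)[:,0]
    print(q,[a[1] for a in p],'past', .4437+.0152*(q[3]-.074)-q[2])
E
```

```text
[0.03669006 0.9993267  0.4131166  0.07026473] [225.5, 225.5, 225.5, 225.5, 225.5, 225.5, 225.5, 225.5, 225.5, 225.5, 225.5, 226.5, 226.5, 226.5, 227.5, 226.5, 226.5, 226.5, 227.5, 236.5, 237.5] past 0.030526608
[0.01866931 0.9998257  0.504516   0.07204227] [190.5, 191.5, 191.5, 191.5, 191.5, 191.5, 191.5, 191.5, 191.5, 191.5, 191.5, 191.5, 191.5, 191.5, 192.5, 192.5, 192.5, 192.5, 192.5, 192.5, 192.5] past -0.060845762
```

View pics/t5.png

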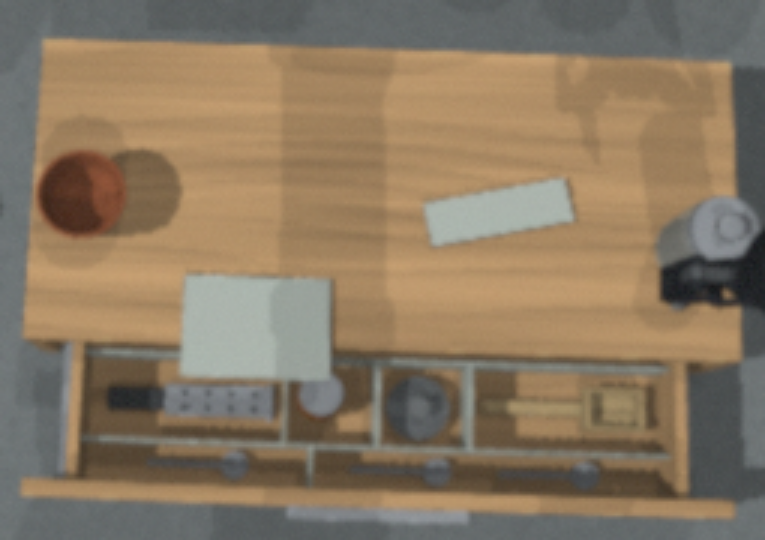

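The divider overhangs by about 30 mm and is parallel. Strip, jar, bowl and drawer are where they were, and the gripper hovers clear.

```bash
python3 -c "
from plant import r
print(r.job_done())"
```

```text
the job is handed in; nothing more can be done
None
```

I pushed the wide divider to about 30 mm past the unit's front top edge, parallel within about 0.02 rad. Nothing else appeared to move in the last top view, and the job is handed in, though no verdict came back.

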